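# Release the long battery pack from its charging dock and put it in the carry tray

## Robot

A 7-joint arm with a two-finger parallel gripper is mounted at the origin on the work surface. World frame = base frame: x ahead of the robot, y to its left, z up, the work surface at z = 0. Lengths are in m, angles in rad, forces in N, time in s.
With the tool pointing down it reaches from about 0.4 to 0.85 m from the base axis. Payload 10.4 kg.
Tool frame: the origin (TCP) lies on the centre line of the jaws, within the pads' length; the fingertips stand 14 mm ahead of it and the grasp point (between the pads) lies 5 mm behind it (tip_reach is the z of the fingertips in the tool frame, in m); z points along the fingers, x is the direction in which the jaws open and shut, and the axes are right-handed (so a half turn about z gives the same grasp; the last joint's range is limited). The gripper opens to 87 mm and grips with 3 to 60 N. Pads are 19 mm wide; open, the fingers measure 117 mm over their backs; the gripper's body (75 mm by 190 mm) begins 51 mm behind the grasp point.
Start: joints at [-1.373, 0.332, -0.065, 1.46, 0.022, 1.35, -0.088], TCP at [0.137, 0.61, 0.237] pointing down, gripper open.
Joint ranges: [-2.6, 2.6], [-0.5, 2.12], [-1.47, 1.34], [0.16, 2.42], [-1.27, 4.41], [0.06, 2.06], [-2.6, 2.6]. Speed limits (rad/s): [2.22, 2.22, 2.79, 2.79, 3.14, 3.14, 3.14].

## Interface

Orientations are given as a unit quaternion [x, y, z, w].
In Python, from bench import * gives the robot as it stands.
- The arm moves only by the tool carry_out, never from a script. Its argument "rows" is a list of rows, each a list of 5 numbers: the closure, from -1 (fully open) to 1 (shut), so that 0 is half open, then the shift along the tool's x, y, z in units of 30 mm (1.0 is 30 mm), then the turn about the tool's z in units of 5 degrees (1.0 is 5 degrees). In form: [[jaw, x, y, z, turn], ...]. A call has 1 to 20 rows; each row shifts and turns the pose as measured when the row begins, along the tool's axes as they then stand; what a row does not reach is not made up. A row lasts 1/12 s, in which the tool goes at most 41.7 mm and 7.16 degrees, less where a joint would pass 70% of its speed; a pose out of reach is approached as far as the arm can. A call is refused whole if a number of a shift passes 1 or a number of a turn 1, either way. A call with a gripper value outside its range is refused whole. The fingers move at their own pace and stop on an object; "force" is the grip in N (left out, the last holds). Time passes only in rows, so rows that do not move let the fingers close. It gives the time, the measured TCP pose, the force and the opening at its end, in the units of the state.
- read_state(): the state, without advancing time (a new reading comes with each control period).
- camera(name): name is "scene" or "top" or "wrist"; returns the picture (480x640x3 uint8, blue, green, red); there is no depth.
- camera_info(name): a dict with "fx", "fy", "cx", "cy" (pixels), "extrinsics" (4x4, takes a point from camera to world coordinates); the wrist camera has in their place "tool_from_camera" (4x4, takes a point from camera to tool coordinates, whose origin is the TCP and whose axes are the tool frame's). Camera axes: x right, y down, z forward; pixel columns grow to the right and rows downward; lengths in m; the calibration is good to about 2 mm. The wrist camera is an equidistant fisheye: a pixel r from the principal point sees the ray r / f radians off the axis. A picture is of the moment at which its call begins: read the wrist's pose just before it. camera_info takes no time and is no camera call.
- close_job(): hands the job in, once; it reports no verdict.
Trained networks look in the newest picture that a camera, given by its name, has taken for a name from the list of things; names that differ only in an ending like _2 or _b are one class to them, and where a whole thing is asked for, a point or a joint stands for the part that bears it (a point fixed in the world has none). Each returns a list of dicts, best first, with "conf" (0 to 1); they miss things now and then, are a little off and sometimes report something else, mostly with a low value. They report only what shows in the picture. A call takes as long as a camera call.
- recognise(query, camera): "box" ([centre column, centre row, width, height] in pixels, round what is visible of it).
- silhouettes(query, camera): "mask" (480x640 bool, what is visible of it) and "box" ([centre column, centre row, width, height] in pixels, round what is visible of it).
- pinpoint(query, camera): "xy" ([column, row] in pixels: a listed point, or the origin of a listed thing).
The state is a dict: "time": time; "joint_positions": joint angles; "joint_vel": joint speeds; "joint_torque": joint torques, N m; "ee_pos": TCP position; "eef_rot": TCP orientation; "ft_force": force on the tool from outside, world axes, zero at the start; "torque": the same for the moment, N m; "width": finger opening in m.
Only numpy, scipy, OpenCV 4.12 (cv2) and the standard library are available. Lean on these libraries where they do the work, as an engineer would, in place of code of your own. Each camera call takes 0.05 s, during which the arm holds its last target. There are 200 camera calls.

## Task

Two battery packs sit latched in charging docks. Take out the longer one: squeeze its two side buttons together to free the latch, lift it straight out and set it gently down, standing upright, on the floor of the empty bay of the wooden carry tray. Leave the shorter pack and both docks standing where they are.

Things in the scene. Friction and masses are not known exactly. Their poses are not given: they have to be found in the camera images.
- long_pack: the pack to take: grey block 110 mm long (x), 40 wide (y), 80 high, about 0.45 kg; origin at the centre of its underside, z up. Black spring buttons, 34 long and 26 high, mid +y and -y sides, centred 56 mm above the underside: faces 60 mm apart at rest, 44 fully pressed (2 to 6 N each; squeeze with about 25 N). It lifts out held by the buttons; to let go, open the fingers beyond 60 mm
- short_pack: the other pack, to be left alone: same make, width, height and buttons but only 70 mm long (its x); origin at the centre of its underside, z up. It sits latched in a dock of its own, like the long one but 92 mm long
- long_dock: the long pack's white dock, 132 mm (x) by 80 (y), walls 34 high, floor 8 thick (the pack stands on it), 0.7 kg, loose on the table: it slides a little if a button is pushed off-centre. Origin at the centre of its underside, axes as the docked pack's. A hook on each button sits 5 mm under the dock's lip until both buttons are pressed in; lift straight up, over 30 mm to clear the walls
- tray_bay (a point): centre of the floor of the wooden tray's empty bay, 6 mm above the table. The bay is 224 mm (x) by 214 (y) inside, axes along its walls, z up; outer walls reach 40 mm above the table; the slotted handle board on its +y side, 107 mm from this point, reaches 95 mm. Beyond the board is the stocked bay. The tray is fixed

How it is judged:
By the outcome, as a careful person would: the job done as asked, in the order asked, and still so for the second after the job is handed in, with the robot touching nothing.
It also fails if it takes over 43 s, if anything falls off the work surface, if the arm or the gripper's body presses on something with over 40 N, if the wrist force passes 120 N, or if a joint passes its speed limit or range.

## Working session

There is one attempt and no reset: what is moved stays moved. The work goes in short steps, Python scripts to look and compute and a tool call to move; the robot and the scene stay as the last step left them, time stands still between calls to the robot, and variables do not carry over. Pictures are saved under pics/ and viewed, about 8 in all and at most 12, crops included, and the job is handed in when it is done.

Besides the shell and the picture viewer there is one more tool, called after "Request:" as name(argument=value, ...), one argument or row to a line, values as JSON. carry_out: Moves the arm, as the interface text tells. Its arguments: {"type":"object","properties":{"rows":{"type":"array","items":{"type":"array","items":{"type":"number"}}},"force":{"type":"number"}},"required":["rows"]}

```bash
mkdir -p pics; ls; python3 - <<'E'
from bench import *
import cv2,numpy as np
s=read_state();print(s['ee_pos'],s['eef_rot'],s['width'],s['time'])
for c in ['scene','top','wrist']:
    im=camera(c);cv2.imwrite(f'pics/{c}0.png',im)
    print(c,camera_info(c))
    for q in ['long_pack','short_pack','long_dock','tray_bay']:
        print(q,[(np.round(d['xy']),round(d['conf'],2)) for d in pinpoint(q,c)][:3],[(np.round(d['box']),round(d['conf'],2)) for d in recognise(q,c)][:3] if q!='tray_bay' else '')
E
```

```text
pics
[0.13683017 0.60944979 0.23573752] [ 7.80713458e-01  6.24888765e-01 -5.38077008e-04  4.87935511e-04] 0.08712608164568401 0.0
scene {'fx': 552.0970206273245, 'fy': 552.0970206273245, 'cx': 327.0386764392713, 'cy': 238.9907358266295, 'extrinsics': array([[ 0.89855081,  0.38514606, -0.21040189,  0.75068591],
       [ 0.43886378, -0.79099492,  0.42629289, -0.47691565],
       [-0.0022418 , -0.47538359, -0.87977578,  0.86906686],
       [ 0.        ,  0.        ,  0.        ,  1.        ]])}
long_pack [(array([258., 396.]), 0.94)] [(array([253., 388.,  69.,  83.]), 0.81)]
short_pack [(array([344., 249.]), 0.82)] [(array([344., 234.,  45.,  46.]), 0.82)]
long_dock [(array([258., 397.]), 0.57)] [(array([258., 395.,  93., 109.]), 0.92)]
tray_bay [(array([400., 124.]), 0.67)] 
top {'fx': 524.1850141249872, 'fy': 524.1850141249872, 'cx': 318.7960452430606, 'cy': 235.0861284836604, 'extrinsics': array([[ 0.01114767, -0.99820239,  0.05888726,  0.4557553 ],
       [-0.99989516, -0.01167212, -0.00856955, -0.07576238],
       [ 0.00924148, -0.05878556, -0.99822786,  1.1730395 ],
       [ 0.   
[... 167 characters left out ...]
87)] [(array([310., 208.,  33.,  38.]), 0.7)]
long_dock [(array([438., 214.]), 0.93)] [(array([440., 214.,  58.,  72.]), 0.89)]
tray_bay [(array([175., 211.]), 0.59)] 
wrist {'fx': 371.64829954431775, 'fy': 371.64829954431775, 'cx': 316.5183713231258, 'cy': 244.05854134127392, 'tool_from_camera': array([[ 9.99999253e-01,  1.22215117e-03,  3.15317056e-05,
         1.44492984e-04],
       [-1.17973266e-03,  9.57882481e-01,  2.87158078e-01,
        -7.95856409e-02],
       [ 3.20746912e-04, -2.87157900e-01,  9.57883207e-01,
        -1.49623005e-01],
       [ 0.00000000e+00,  0.00000000e+00,  0.00000000e+00,
         1.00000000e+00]])}
long_pack [] []
short_pack [] []
long_dock [] []
tray_bay []
```

View pics/top0.png

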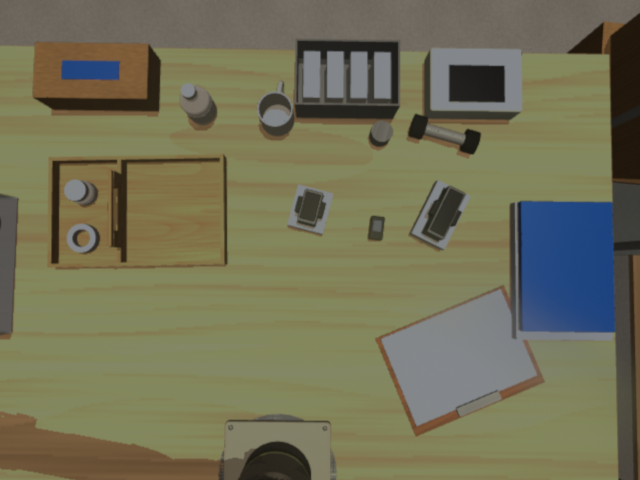

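View pics/scene0.png

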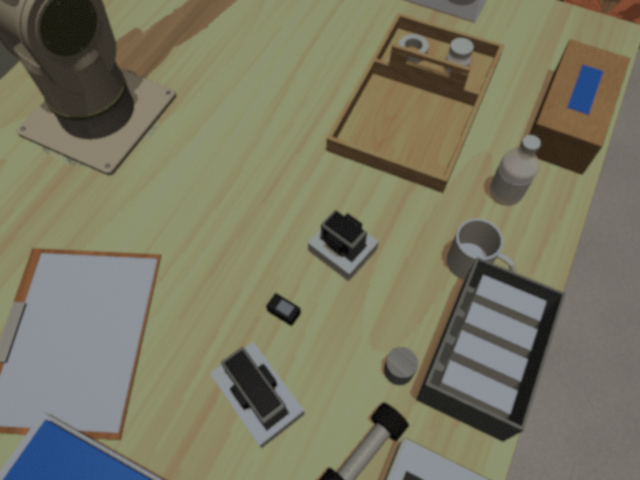

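```bash
cat > h.py <<'E'
from bench import *
import cv2,numpy as np
from scipy.spatial.transform import Rotation as R
def ray(c,px):
    i=camera_info(c);x=(px[0]-i['cx'])/i['fx'];y=(px[1]-i['cy'])/i['fy']
    if c=='wrist':
        s=read_state();T=np.eye(4);T[:3,:3]=R.from_quat(s['eef_rot']).as_matrix();T[:3,3]=s['ee_pos'];T=T@i['tool_from_camera']
        r=np.hypot(x,y);d=np.array([np.sin(r)*x/max(r,1e-9),np.sin(r)*y/max(r,1e-9),np.cos(r)])
    else: T=i['extrinsics'];d=np.array([x,y,1.])
    return T[:3,3],T[:3,:3]@d
def hit(c,px,z):
    o,d=ray(c,px);return o+d*(z-o[2])/d[2]
def proj(c,P):
    i=camera_info(c)
    if c=='wrist':
        s=read_state();T=np.eye(4);T[:3,:3]=R.from_quat(s['eef_rot']).as_matrix();T[:3,3]=s['ee_pos'];T=T@i['tool_from_camera']
    else:T=i['extrinsics']
    p=(np.asarray(P)-T[:3,3])@T[:3,:3]
    if c=='wrist':
        n=np.hypot(p[:,0],p[:,1]);k=np.arctan2(n,p[:,2])/np.maximum(n,1e-9)
    else:k=1/p[:,2]
    return np.c_[i['fx']*p[:,0]*k+i['cx'],i['fy']*p[:,1]*k+i['cy']]
E
python3 - <<'E'
from h import *
np.set_printoptions(precision=4,suppress=True)
for c,l,sh,t,dk in [('top',(434,211),(310,210),(175,211),(438,214)),('scene',(258,396),(344,249),(400,124),(258,397))]:
    print(c,hit(c,l,.008),hit(c,sh,.008),hit(c,t,.006),hit(c,dk,0))
for c in ['top','scene']:
  camera(c)
  for q in ['long_dock','long_pack']:
    m=silhouettes(q,c)
    if m:
        cn=cv2.findContours(m[0]['mask'].astype('uint8'),0,2)[0];cn=max(cn,key=cv2.contourArea);print(c,q,cv2.minAreaRect(cn), cv2.boxPoints(cv2.minAreaRect(cn)).tolist())
E
```

```text
top [ 0.5815 -0.3429  0.008 ] [ 0.5804 -0.0655  0.008 ] [0.5747 0.2356 0.006 ] [ 0.5757 -0.3537  0.    ]
scene [ 0.5697 -0.3526  0.008 ] [ 0.5803 -0.0646  0.008 ] [0.5608 0.2403 0.006 ] [ 0.5688 -0.3528  0.    ]
top long_dock ((438.66632080078125, 215.3156280517578), (39.33638000488281, 62.31035232543945), 25.34617805480957) [[407.5543212890625, 235.05206298828125], [434.228515625, 178.73983764648438], [469.7783203125, 195.57919311523438], [443.1041259765625, 251.89141845703125]]
top long_pack ((443.5000305175781, 213.50001525878906), (29.96331024169922, 55.90169906616211), 26.56505012512207) [[417.60003662109375, 231.80001831054688], [442.60003662109375, 181.80001831054688], [469.4000244140625, 195.20001220703125], [444.4000244140625, 245.20001220703125]]
scene long_dock ((257.2200012207031, 393.96002197265625), (92.20000457763672, 58.400001525878906), 53.13010025024414) [[206.1999969482422, 374.6000061035156], [252.91998291015625, 339.5600280761719], [308.239990234375, 413.3200378417969], [261.52001953125, 448.3600158691406]]
scene long_pack ((254.8845977783203, 388.076904296875), (83.75971984863281, 44.09865951538086), 56.3099365234375) [[213.3076934814453, 365.4615173339844], [249.99998474121094, 340.9999694824219], [296.46148681640625, 410.6922912597656], [259.76922607421875, 435.1538391113281]]
```

The top view shows the long pack in its dock at about (440,214), lying roughly along world x at about -26°. The short pack is at (310,210) and the empty bay is centred near (175,212). The scene view agrees. I'll move towards the long pack.

Request:
carry_out(
  rows=[
    [-1,-0.6,0.96,0,0],
    [-1,-0.6,0.96,0,0],
    [-1,-0.6,0.96,0,0],
    [-1,-0.6,0.96,0,0],
    [-1,-0.6,0.96,0,0],
    [-1,-0.6,0.96,0,0],
    [-1,-0.6,0.96,0,0],
    [-1,-0.6,0.96,0,0],
    [-1,-0.6,0.96,0,0],
    [-1,-0.6,0.96,0,0],
    [-1,-0.6,0.96,0,0],
    [-1,-0.6,0.96,0,0],
  ],
  force=25,
)

```text
time: 2.5
ee_pos: [0.432, 0.3177, 0.2354]
eef_rot: [0.776, 0.631, 0.001, -0.003]
ft_force: [0.9, 1.2, -0.4]
width: 0.0871
```

Request:
carry_out(
  rows=[
    [-1,-1,0.4,0,0],
    [-1,-1,0.4,0,0],
    [-1,-1,0.4,0,0],
    [-1,-1,0.4,0,0],
    [-1,-1,0.4,0,0],
    [-1,-1,0.4,0,0],
    [-1,-1,0.4,0,0],
    [-1,-1,0.4,0,0],
    [-1,-1,0.4,0,0],
    [-1,-1,0.4,0,0],
    [-1,-1,0.4,0,0],
    [-1,-1,0.4,0,0],
    [-1,-1,0.4,0,0],
    [-1,-1,0.4,0,0],
    [-1,-1,0.4,0,0],
    [-1,-1,0.4,0,0],
    [-1,-1,0.4,0,0.9],
    [-1,-1,0.4,0,0.9],
    [-1,-1,0.4,0,0.9],
    [-1,0,0,0,0],
  ],
)

```text
time: 4.17
ee_pos: [0.5344, -0.3246, 0.2348]
eef_rot: [0.849, 0.529, 0.005, -0.0]
ft_force: [-1.4, -1.5, 0.4]
width: 0.0868
```

```bash
python3 - <<'E'
from h import *
np.set_printoptions(precision=4,suppress=True)
s=read_state();print(s['ee_pos'],s['eef_rot'],s['time'])
im=camera('wrist');cv2.imwrite('pics/w1.png',im)
for q in ['long_pack','long_dock']:
    for d in pinpoint(q,'wrist')[:1]: print(q,d['xy'],d['conf'],hit('wrist',d['xy'],.008 if q=='long_pack' else 0))
E
```

```text
[ 0.5344 -0.3246  0.2348] [ 0.8486  0.529   0.0052 -0.0001] 4.1667
long_pack [309.1, 251.2] 0.88 [ 0.5718 -0.3423  0.008 ]
```

View pics/w1.png

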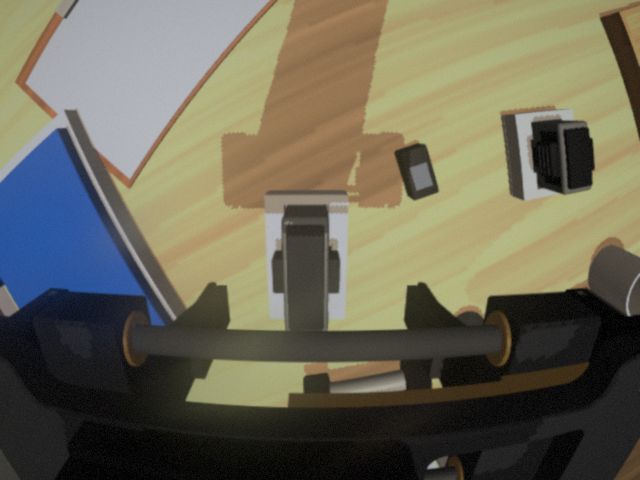

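The wrist view shows the long pack at about (306,265), nearly aligned with the jaws. Its dock spans (265..348, 191..319). Next I'll overlay a pose model and check the fit.

```bash
cat > fit.py <<'E'
from h import *
# edge-based overlay: draw pack/dock for pose (x,y,yaw)
def pts(x,y,a,L,W,z):
    c,s=np.cos(a),np.sin(a);q=np.array([[L,W],[L,-W],[-L,-W],[-L,W]])/2
    return np.c_[q@np.array([[c,s],[-s,c]])+[x,y],np.full(4,z)]
def draw(im,cam,x,y,a,k,off):
    for L,W,z,col in [(.132,.08,.034,(0,0,255)),(.132,.08,0,(255,0,0)),(.11,.04,.088,(0,255,0)),(.034,.06,.069,(0,255,255))]:
        p=(proj(cam,pts(x,y,a,L,W,z))+.5-off)*k
        cv2.polylines(im,[np.round(p*8).astype(int)],True,col,1,8,3)
E
python3 - <<'E'
from fit import *
im=cv2.imread('pics/w1.png');off=np.array([240,180]);k=3.6
c=cv2.resize(im[180:345,240:375],None,fx=k,fy=k,interpolation=cv2.INTER_CUBIC)
# dock top outline from bright mask
b=c.copy()
draw(c,'wrist',.571,-.351,np.radians(-25.5),k,off)
t=cv2.imread('pics/top0.png');kt=5;ot=np.array([400,170]);ct=cv2.resize(t[170:260,400:480],None,fx=kt,fy=kt,interpolation=cv2.INTER_CUBIC)
draw(ct,'top',.571,-.351,np.radians(-25.5),kt,ot)
h=min(c.shape[0],590);o=np.zeros((594,486+310,3),'uint8');o[:c.shape[0],:c.shape[1]]=c
ct=cv2.resize(ct,(310,349));o[:349,486:]=ct
cv2.imwrite('pics/fit1.png',o)
E
```

```text
(no output)
```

View pics/fit1.png

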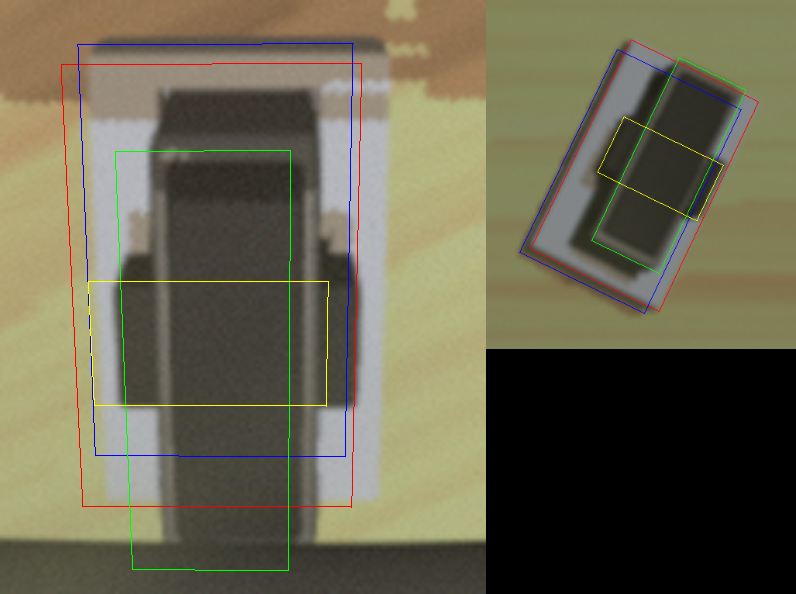

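```bash
cat >> fit.py <<'E'
def solve(obs,cam,x0):
    from scipy.optimize import least_squares
    def f(v):
        r=[]
        for L,W,z,i,px,ax in obs:
            p=proj(cam,pts(*v,L,W,z))[i]
            if 'x' in ax:r.append(p[0]-px[0])
            if 'y' in ax:r.append(p[1]-px[1])
        return r
    s=least_squares(f,x0);return s.x,np.round(s.fun,1)
E
python3 - <<'E'
from fit import *
np.set_printoptions(precision=4,suppress=True)
P=lambda x,y:(240+x/3.6-.5,180+y/3.6-.5)
a=np.radians(-25.5)
print(proj('wrist',pts(.571,-.351,a,.132,.08,.034)))
# model corner order: far end(+x) first; tool x (image right)=+y
D=(.132,.08,.034);B=(.034,.06,.069)
obs=[(*D,0,P(380,500),'xy'),(*D,1,P(104,500),'xy'),(*D,2,P(90,52),'xy'),(*D,3,P(388,52),'xy'),
(*B,0,P(357,407),'xy'),(*B,1,P(120,407),'xy'),(*B,2,P(117,283),'x'),(*B,3,P(358,283),'x')]
v,r=solve(obs,'wrist',[.571,-.351,a]);print(v[:2],np.degrees(v[2]),r)
v,r=solve(obs[4:],'wrist',[.571,-.351,a]);print(v[:2],np.degrees(v[2]),r)
E
```

```text
[[337.0786 320.188 ]
 [262.3647 320.0363]
 [256.3206 197.2982]
 [339.8318 196.9566]]
[ 0.5728 -0.3435] -25.5263806026032 [-1.   0.4  0.8  0.4 -0.5  1.6  0.4  1.4 -0.6 -2.   0.6 -2.   0.1 -0. ]
[ 0.5746 -0.3445] -25.537211648726835 [-0.7 -0.   0.7 -0.   0.1 -0.1]
```

Request:
carry_out(
  rows=[
    [-1,0,0.5,0.5,-0.12],
    [-1,0,0.5,0.8,0],
    [-1,0,0.4,0.8,0],
    [-1,0,0,0.8,0],
    [-1,0,0,0.5,0],
    [-1,0,0,0,0],
  ],
)

```text
time: 4.82
ee_pos: [0.5833, -0.3237, 0.1316]
eef_rot: [0.837, 0.547, 0.012, -0.002]
ft_force: [0.2, -0.1, -0.7]
width: 0.0872
```

```bash
python3 - <<'E'
from fit import *
s=read_state();print(s['ee_pos'],s['eef_rot'],s['time'])
im=camera('wrist');cv2.imwrite('pics/w2.png',im)
k=1;off=np.zeros(2)
draw(im,'wrist',.5735,-.344,np.radians(-25.5),k,off)
cv2.imwrite('pics/fit2.png',cv2.resize(im[150:420,160:480],None,fx=2.2,fy=2.2,interpolation=cv2.INTER_CUBIC))
E
```

```text
[ 0.58328007 -0.32367555  0.13158218] [ 0.83734125  0.54655233  0.01168926 -0.00188177] 4.8167
```

View pics/fit2.png

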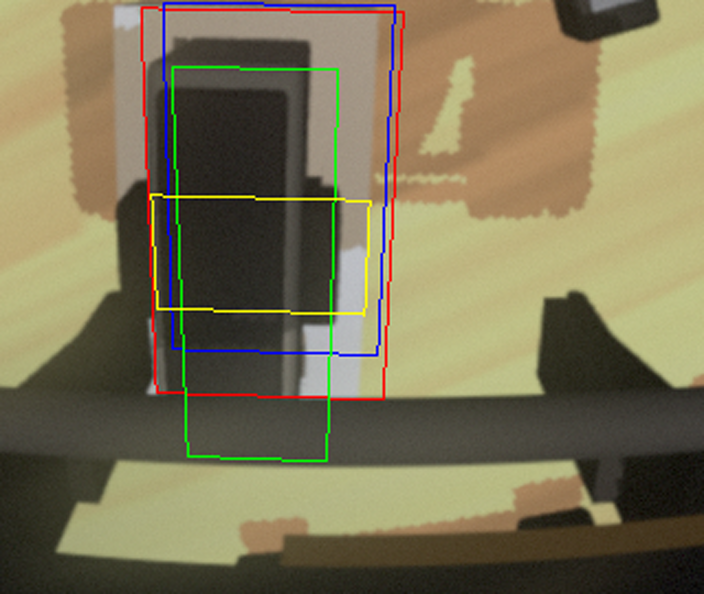

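```bash
python3 - <<'E'
from fit import *
np.set_printoptions(precision=4,suppress=True)
for i in range(3):
    s=read_state();print(s['time'],s['ee_pos'],s['eef_rot'],abs(s['joint_vel']).max())
    im=camera('wrist')
cv2.imwrite('pics/w3.png',im);w2=cv2.imread('pics/w2.png');print(np.abs(im.astype(int)-w2).mean(), cv2.phaseCorrelate(np.float32(w2[150:260,160:480,1]),np.float32(im[150:260,160:480,1])))
for px in pinpoint('long_pack','wrist')[:1]:print(px,hit('wrist',px['xy'],.008))
P=lambda x,y:(160+x/2.2-.5,150+y/2.2-.5)
D=(.132,.08,.034);B=(.034,.06,.069);T=(.11,.04,.088)
obs=[(*D,0,P(358,397),'xy'),(*D,1,P(150,395),'xy'),(*D,2,P(115,7),'xy'),(*D,3,P(380,7),'x'),(*B,1,P(121,292),'x'),(*B,2,P(117,205),'x'),(*B,0,P(339,320),'xy')]
a=np.radians(-25.5)
v,r=solve(obs,'wrist',[.571,-.351,a]);print(v[:2],np.degrees(v[2]),r)
E
```

```text
4.8667 [ 0.5837 -0.3237  0.1331] [ 0.8372  0.5467  0.0121 -0.0015] 0.03614008859807929
4.9167 [ 0.584  -0.3247  0.1348] [ 0.8375  0.5463  0.0125 -0.0004] 0.02685705587053216
4.9667 [ 0.5843 -0.3257  0.136 ] [0.8377 0.5459 0.0129 0.0005] 0.017327525345165032
5.911158854166667 ((2.103739123538446, -0.4958952012593727), 0.19852219184239706)
{'xy': [275.9, 230.5], 'conf': 0.95} [ 0.5679 -0.351   0.008 ]
[ 0.5729 -0.3557] -25.39712424817097 [ 0.6  0.3 -6.  -2.   0.4  3.5 -2.9  5.1  3.7 -1.7 -2.5]
```

The arm was still settling when I took that picture, so the measurement is smeared. I'll settle it and measure again.

Request:
carry_out(
  rows=[
    [-1,0,0,0,0.35],
    [-1,0,0,0,0],
    [-1,0,0,0,0],
    [-1,0,0,0,0],
  ],
)

```text
time: 5.4
ee_pos: [0.5855, -0.3277, 0.1417]
eef_rot: [0.846, 0.533, 0.015, 0.004]
ft_force: [0.3, -1.3, -0.5]
width: 0.087
```

```bash
python3 - <<'E'
from fit import *
np.set_printoptions(precision=4,suppress=True)
for i in range(4):
    s=read_state();print(s['time'],s['ee_pos'],s['eef_rot'],abs(s['joint_vel']).max())
    im=camera('wrist')
    for px in pinpoint('long_pack','wrist')[:1]:print(px,hit('wrist',px['xy'],.008))
s=read_state();print(s['time'],s['ee_pos'],s['eef_rot'],abs(s['joint_vel']).max())
im=camera('wrist')
cv2.imwrite('pics/w4.png',im);
draw(im,'wrist',.571,-.351,np.radians(-25.5),1,np.zeros(2))
cv2.imwrite('pics/fit4.png',cv2.resize(im[150:340,190:380],None,fx=3.1,fy=3.1,interpolation=cv2.INTER_CUBIC))
E
```

```text
5.4 [ 0.5855 -0.3277  0.1417] [0.8461 0.5328 0.0153 0.0037] 0.01130838869166272
{'xy': [275.6, 224.1], 'conf': 0.6} [ 0.5654 -0.3504  0.008 ]
5.5 [ 0.5854 -0.3277  0.1415] [0.8461 0.5327 0.0152 0.0035] 0.007191205355722252
{'xy': [277.5, 227.4], 'conf': 0.59} [ 0.568 -0.35   0.008]
5.6 [ 0.5853 -0.3276  0.1409] [0.8462 0.5326 0.015  0.0032] 0.003008931289859595
{'xy': [276.1, 228.2], 'conf': 0.75} [ 0.568  -0.3512  0.008 ]
5.7 [ 0.5852 -0.3275  0.1407] [0.8462 0.5326 0.0149 0.0031] 0.0022239723270771694
{'xy': [275.1, 228.6], 'conf': 0.95} [ 0.568  -0.3519  0.008 ]
5.8 [ 0.5853 -0.3275  0.1407] [0.8462 0.5326 0.0149 0.0031] 0.0014042215292561027
```

View pics/fit4.png

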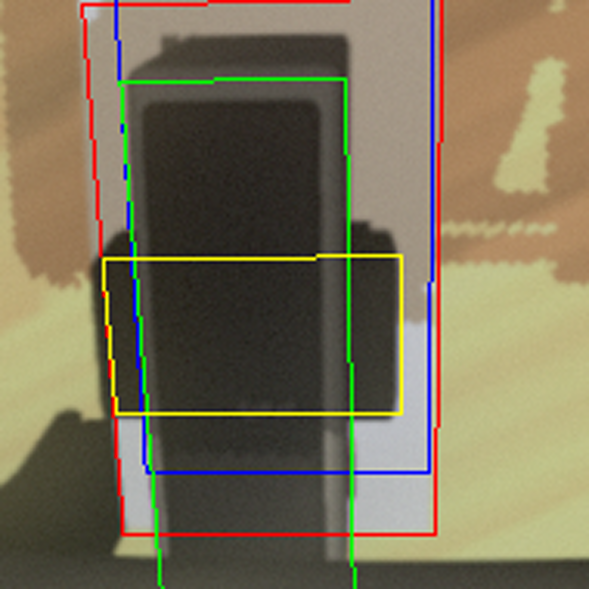

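Request:
carry_out(
  rows=[
    [-1,-0.2,0,0,0],
    [-1,-0.2,0,0,0],
    [-1,-0.2,0,0,0],
    [-1,-0.2,0,0,0],
    [-1,-0.1,0,0,0],
    [-1,0,0,0,0],
    [-1,0,0,0,0],
  ],
)

```text
time: 6.43
ee_pos: [0.5713, -0.3558, 0.1398]
eef_rot: [0.847, 0.532, 0.014, 0.003]
ft_force: [-0.1, 0.3, 0.3]
width: 0.087
```

```bash
cat > st.py <<'E'
from fit import *
import sys
np.set_printoptions(precision=4,suppress=True)
s=read_state();M=R.from_quat(s['eef_rot']).as_matrix()
print(s['time'],s['ee_pos'],'yaw',np.degrees(np.arctan2(M[1,0],M[0,0])),'tilt xy',M[:2,2],'vel',abs(s['joint_vel']).max(),'F',s['ft_force'],s['width'])
t=np.array([float(a) for a in sys.argv[1:4]])
print('units to go',M.T@(t-s['ee_pos'])/.03, 'tilt in tool frame',M[:2,:2].T@M[:2,2])
E
python3 st.py .572 -.352 .059
```

```text
6.4333 [ 0.5713 -0.3558  0.1398] yaw 64.28423005909069 tilt xy [0.0276 0.01  ] vel 0.009758433557795324 F [-0.0662  0.2555  0.3138] 0.08695993275535038
units to go [ 0.0686 -0.088   2.6942] tilt in tool frame [0.021  0.0205]
```

Request:
carry_out(
  rows=[
    [-1,0,0,-0.9,0],
    [-1,0,0,-0.9,0],
    [-1,0,0,-0.9,0],
    [-1,0,0,-0.5,0],
    [-1,0,0,0,0],
    [-1,0,0,0,0],
    [-1,0,0,0,0],
  ],
)

```text
time: 7.02
ee_pos: [0.5683, -0.3553, 0.2377]
eef_rot: [0.846, 0.532, 0.014, 0.002]
ft_force: [0.5, 1.0, -0.7]
width: 0.0872
```

```bash
python3 st.py .572 -.352 .059
```

```text
7.0167 [ 0.5683 -0.3553  0.2377] yaw 64.32912699307384 tilt xy [0.025 0.012] vel 0.014625246936761007 F [ 0.4794  1.0225 -0.6965] 0.08715722828787614
units to go [ 0.0224 -0.0399  5.9583] tilt in tool frame [0.0217 0.0173]
```

Request:
carry_out(
  rows=[
    [-1,0.7,-0.7,0,0],
    [-1,0.7,-0.7,0,0],
    [-1,0.7,-0.7,0,0],
    [-1,0,0,0,0],
    [-1,0,0,0,0],
    [-1,0,0,0,0],
    [-1,0,0,0,0],
  ],
)

```text
time: 7.6
ee_pos: [0.535, -0.2662, 0.2283]
eef_rot: [0.846, 0.532, 0.009, -0.003]
ft_force: [0.5, -1.0, -0.3]
width: 0.0868
```

```bash
python3 st.py .572 -.352 .059
```

```text
7.6 [ 0.535  -0.2662  0.2283] yaw 64.3546447321272 tilt xy [0.0128 0.0148] vel 0.010576085059526313 F [ 0.5407 -1.0244 -0.341 ] 0.08684579945540578
units to go [-2.152   2.3205  5.6146] tilt in tool frame [0.0189 0.0051]
```

Request:
carry_out(
  rows=[
    [-1,-0.2,0.22,0.25,0],
    [-1,-0.2,0.22,0.25,0],
    [-1,-0.2,0.22,0.25,0],
    [-1,-0.2,0.22,0.25,0],
    [-1,-0.2,0.22,0.25,0],
    [-1,-0.2,0.22,0.25,0],
    [-1,-0.2,0.22,0.25,0],
    [-1,-0.2,0.22,0.25,0],
    [-1,-0.2,0.22,0.25,0],
    [-1,-0.1,0.1,0.2,0],
    [-1,0,0,0,0],
    [-1,0,0,0,0],
    [-1,0,0,0,0],
  ],
)

```text
time: 8.68
ee_pos: [0.565, -0.3659, 0.1366]
eef_rot: [0.85, 0.526, 0.003, -0.004]
ft_force: [-0.4, -0.4, 0.4]
width: 0.0867
```

```bash
python3 st.py .572 -.352 .059
```

```text
8.6833 [ 0.565  -0.3659  0.1366] yaw 63.48621274473687 tilt xy [0.0014 0.0099] vel 0.008529359371922346 F [-0.3628 -0.4359  0.4079] 0.08670952930570583
units to go [0.4933 0.0102 2.5924] tilt in tool frame [ 0.0094 -0.0032]
```

Request:
carry_out(
  rows=[
    [-1,0.15,0,0,-0.2],
    [-1,0.15,0,0,0],
    [-1,0.1,0,0.2,0],
    [-1,0,0,0.3,0],
    [-1,0,0,0.2,0],
    [-1,0,0,0,0],
    [-1,0,0,0,0],
    [-1,0,0,0,0],
  ],
)

```text
time: 9.35
ee_pos: [0.5723, -0.3511, 0.1149]
eef_rot: [0.844, 0.536, 0.005, -0.003]
ft_force: [-0.4, 0.0, 0.1]
width: 0.0869
```

```bash
python3 st.py .572 -.352 .059; python3 - <<'E'
from fit import *
for i in range(2):camera('wrist')
im=camera('wrist')
cv2.imwrite('pics/w5.png',im);
draw(im,'wrist',.572,-.352,np.radians(-25.5),1,np.zeros(2))
cv2.imwrite('pics/fit5.png',cv2.resize(im[140:340,180:450],None,fx=2.9,fy=2.9,interpolation=cv2.INTER_CUBIC))
E
```

```text
9.35 [ 0.5723 -0.3511  0.1149] yaw 64.80456300888052 tilt xy [0.0041 0.0108] vel 0.003414660728673427 F [-0.4411  0.0162  0.0801] 0.08691081648490198
units to go [-0.053   0.0056  1.8637] tilt in tool frame [ 0.0115 -0.0009]
```

View pics/fit5.png

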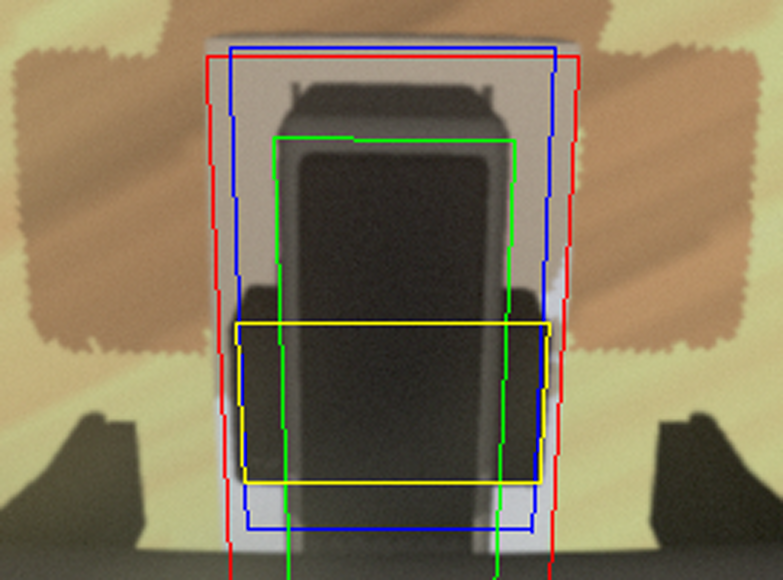

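The wrist view shows the pack centred between the fingers. Its centre is at column 392 against 398 for the jaws, and the model overlay matches. I'll descend now.

Request:
carry_out(
  rows=[
    [-1,-0.05,0,0.2,0],
    [-1,-0.03,0,0.3,0],
    [-1,0,0,0.3,0],
    [-1,0,0,0.3,0],
    [-1,0,0,0.3,0],
    [-1,0,0,0.2,0],
    [-1,0,0,0.1,0],
    [-1,0,0,0,0],
    [-1,0,0,0,0],
    [-1,0,0,0,0],
  ],
)

```text
time: 10.33
ee_pos: [0.5706, -0.3535, 0.0576]
eef_rot: [0.845, 0.535, 0.004, -0.004]
ft_force: [0.0, -0.5, 1.0]
width: 0.0871
```

```bash
python3 st.py .5715 -.353 .059
```

```text
10.3333 [ 0.5706 -0.3535  0.0576] yaw 64.73697569929627 tilt xy [0.0031 0.0108] vel 0.004227803911022916 F [ 0.0089 -0.4521  0.9971] 0.08708553650493027
units to go [ 0.0286  0.0183 -0.0459] tilt in tool frame [ 0.011  -0.0018]
```

Within about 1.5 mm of the target on every axis. Squeezing at 25 N.

Request:
carry_out(
  rows=[
    [1,0,0,0,0],
    [1,0,0,0,0],
    [1,0,0,0,0],
    [1,0,0,0,0],
    [1,0,0,0,0],
    [1,0,0,0,0],
    [1,0,0,0,0],
    [1,0,0,0,0],
  ],
  force=25,
)

```text
time: 11.0
ee_pos: [0.5723, -0.3528, 0.0598]
eef_rot: [0.844, 0.536, 0.006, -0.003]
ft_force: [-2.2, 3.2, 11.9]
width: 0.0421
```

```bash
python3 st.py .5715 -.353 .059
```

```text
11.0 [ 0.5723 -0.3528  0.0598] yaw 64.80040150263122 tilt xy [0.0064 0.0114] vel 0.011808136487491063 F [-2.1872  3.1572 11.8985] 0.04209019100992162
units to go [-0.0178 -0.0212  0.0256] tilt in tool frame [0.013 0.001]
```

Request:
carry_out(
  rows=[
    [1,0,0,-0.15,0],
    [1,0,0,-0.2,0],
    [1,0,0,-0.2,0],
    [1,0,0,-0.2,0],
    [1,0,0,0,0],
  ],
)

```text
time: 11.42
ee_pos: [0.5708, -0.353, 0.0824]
eef_rot: [0.844, 0.536, 0.004, -0.004]
ft_force: [0.3, -1.1, -4.5]
width: 0.0419
```

```bash
python3 st.py .5715 -.353 .059
```

```text
11.4167 [ 0.5708 -0.353   0.0824] yaw 64.76486984537432 tilt xy [0.0032 0.0116] vel 0.009435365097527461 F [ 0.3304 -1.1497 -4.5259] 0.041879421173113995
units to go [0.0007 0.0223 0.7811] tilt in tool frame [ 0.0118 -0.002 ]
```

The load is -4.5 N, which matches the pack's weight, so the latch is free. Lifting higher.

Request:
carry_out(
  rows=[
    [1,0,0,-0.3,0],
    [1,0,0,-0.4,0],
    [1,0,0,-0.5,0],
    [1,0,0,-0.6,0],
    [1,0,0,-0.6,0],
    [1,0,0,-0.6,0],
    [1,0,0,-0.5,0],
    [1,0,0,-0.4,0],
    [1,0,0,-0.2,0],
    [1,0,0,0,0],
    [1,0,0,0,0],
  ],
)

```text
time: 12.33
ee_pos: [0.5679, -0.3553, 0.2184]
eef_rot: [0.845, 0.534, 0.004, -0.004]
ft_force: [0.3, 0.4, -5.7]
width: 0.0417
```

```bash
python3 st.py .52 0 .22; python3 - <<'E'
from fit import *
np.set_printoptions(precision=4,suppress=True)
# refine tray bay: overlay bay floor+rim in top and scene
o=[]
for c,sl,k in [('top',(slice(140,285),slice(35,240)),1.9),('scene',(slice(5,205),slice(315,515)),1.9)]:
    im=camera(c);print(c,[d['xy'] for d in pinpoint('tray_bay',c)[:1]],[hit(c,d['xy'],.006) for d in pinpoint('tray_bay',c)[:1]])
    im=cv2.resize(im[sl],None,fx=k,fy=k,interpolation=cv2.INTER_CUBIC);off=np.array([sl[1].start,sl[0].start])
    for z,col in [(.006,(0,0,255)),(.04,(255,0,0))]:
        p=(proj(c,pts(.568,.238,0,.224,.214,z))+.5-off)*k
        cv2.polylines(im,[np.round(p*8).astype(int)],True,col,1,8,3)
    o.append(im)
h=max(i.shape[0] for i in o);cv2.imwrite('pics/tray.png',np.hstack([np.pad(i,((0,h-i.shape[0]),(0,0),(0,0))) for i in o]))
E
```

```text
12.3333 [ 0.5679 -0.3553  0.2184] yaw 64.61955398343623 tilt xy [0.002  0.0114] vel 0.00828724850705676 F [ 0.2728  0.3942 -5.6933] 0.04173987559870583
units to go [10.015  -6.5185  0.0766] tilt in tool frame [ 0.0111 -0.0031]
top [[175.4, 207.2]] [array([0.5832, 0.2349, 0.006 ])]
scene [[398.9, 125.4]] [array([0.5602, 0.236 , 0.006 ])]
```

View pics/tray.png

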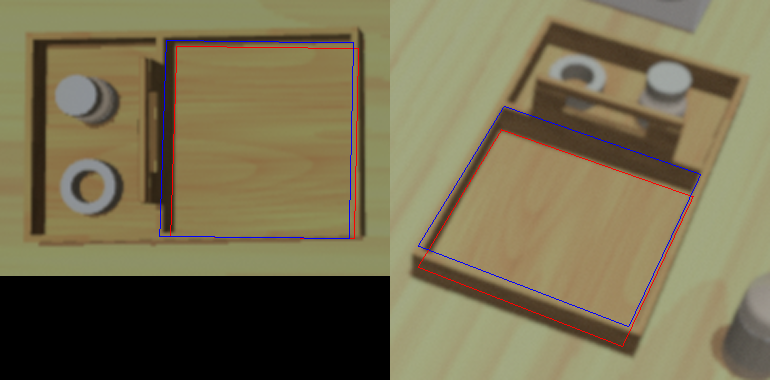

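The tray overlay fits in both views, putting the bay centre at about (0.568, 0.238) with its walls along the world axes. Next I'll carry the pack over, high above the short pack.

Request:
carry_out(
  rows=[
    [1,0.3,-0.15,0,0],
    [1,0.6,-0.28,0,0],
    [1,0.85,-0.4,0,0],
    [1,0.85,-0.4,0,0],
    [1,0.85,-0.4,0,0],
    [1,0.85,-0.4,0,0],
    [1,0.85,-0.4,0,0],
    [1,0.85,-0.4,0,0],
    [1,0.85,-0.4,0,0],
    [1,0.85,-0.4,0,0],
    [1,0.85,-0.4,0,0],
    [1,0.85,-0.4,0,0],
    [1,0.85,-0.4,0,0],
    [1,0.85,-0.4,0,0],
    [1,0.85,-0.4,0,0],
    [1,0.85,-0.4,0,0],
    [1,0.85,-0.4,0,0],
    [1,0.7,-0.35,0,0],
    [1,0.5,-0.25,0,0],
    [1,0.3,-0.15,0,0],
  ],
)

```text
time: 14.3
ee_pos: [0.5575, 0.1804, 0.2172]
eef_rot: [0.845, 0.535, 0.0, -0.009]
ft_force: [0.4, 0.2, -5.2]
width: 0.0414
```

Request:
carry_out(
  rows=[
    [1,0.1,0,0,0],
    [1,0,0,0,0],
    [1,0,0,0,0],
    [1,0,0,0,0],
  ],
)

```text
time: 14.63
ee_pos: [0.5577, 0.1843, 0.2165]
eef_rot: [0.844, 0.536, -0.001, -0.009]
ft_force: [-0.3, -0.9, -5.0]
width: 0.0416
```

```bash
python3 st.py .568 .235 .0575
```

```text
14.6333 [0.5577 0.1843 0.2165] yaw 64.83580559395979 tilt xy [-0.0105  0.0138] vel 0.012917926980847563 F [-0.2714 -0.9356 -5.0274] 0.04160088437569585
units to go [ 1.6338 -0.3263  5.3185] tilt in tool frame [ 0.008  -0.0153]
```

Request:
carry_out(
  rows=[
    [1,0.3,-0.05,0,0],
    [1,0.4,-0.08,0.2,0],
    [1,0.4,-0.08,0.4,0],
    [1,0.3,-0.05,0.5,0],
    [1,0.1,0,0.5,0],
    [1,0,0,0.5,0],
    [1,0,0,0.5,0],
    [1,0,0,0.5,0],
    [1,0,0,0.4,0],
    [1,0,0,0.3,0],
    [1,0,0,0.2,0],
    [1,0,0,0.1,0],
    [1,0,0,0,0],
    [1,0,0,0,0],
    [1,0,0,0,0],
  ],
)

```text
time: 15.88
ee_pos: [0.571, 0.2384, 0.0794]
eef_rot: [0.845, 0.535, -0.001, -0.009]
ft_force: [0.6, 0.1, -5.0]
width: 0.0415
```

```bash
python3 st.py .568 .235 .058; python3 - <<'E'
from h import *
im=np.vstack([camera('wrist')[100:400],]);s=camera('scene')[20:200,300:520]
s=cv2.resize(s,(367,300));cv2.imwrite('pics/pl.png',cv2.resize(np.hstack([im[:,120:520],s]),None,fx=1.04,fy=1.04))
E
```

```text
15.8833 [0.571  0.2384 0.0794] yaw 64.69160877185901 tilt xy [-0.0118  0.0137] vel 0.010455477488891295 F [ 0.6012  0.069  -4.9765] 0.04153152385468683
units to go [-0.1522 -0.0307  0.7132] tilt in tool frame [ 0.0074 -0.0165]
```

View pics/pl.png

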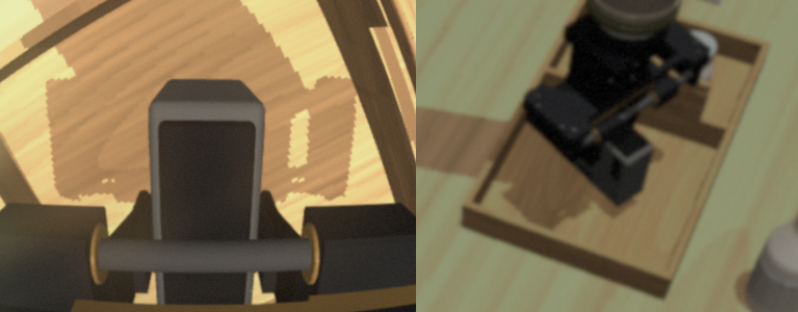

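The wrist view shows the pack upright in the jaws. The scene view shows it over the bay, clear of all walls. Lowering gently.

Request:
carry_out(
  rows=[
    [1,0,0,0.1,0],
    [1,0,0,0.1,0],
    [1,0,0,0.1,0],
    [1,0,0,0.1,0],
    [1,0,0,0.05,0],
    [1,0,0,0,0],
    [1,0,0,0,0],
  ],
)

```text
time: 16.57
ee_pos: [0.5718, 0.2389, 0.0662]
eef_rot: [0.845, 0.535, 0.0, -0.009]
ft_force: [0.3, -0.6, -4.3]
width: 0.0419
```

Request:
carry_out(
  rows=[
    [1,0,0,0.05,0],
    [1,0,0,0.06,0],
    [1,0,0,0.06,0],
    [1,0,0,0.04,0],
    [1,0,0,0,0],
  ],
)

```text
time: 16.98
ee_pos: [0.5718, 0.239, 0.0593]
eef_rot: [0.845, 0.535, 0.0, -0.009]
ft_force: [-0.2, -0.6, -5.6]
width: 0.0417
```

Request:
carry_out(
  rows=[
    [1,0,0,0.04,0],
    [1,0,0,0.04,0],
    [1,0,0,0,0],
  ],
)

```text
time: 17.23
ee_pos: [0.572, 0.2393, 0.0582]
eef_rot: [0.845, 0.535, 0.001, -0.009]
ft_force: [-0.3, -1.3, -3.0]
width: 0.0419
```

Contact is beginning, with the load down from -5.6 to -3 N. One more nudge.

Request:
carry_out(
  rows=[
    [1,0,0,0.05,0],
    [1,0,0,0.05,0],
    [1,0,0,0,0],
  ],
)

```text
time: 17.48
ee_pos: [0.5725, 0.2393, 0.0584]
eef_rot: [0.845, 0.535, 0.001, -0.01]
ft_force: [-0.3, -0.7, -3.1]
width: 0.0418
```

Request:
carry_out(
  rows=[
    [1,0,0,0.1,0],
    [1,0,0,0.1,0],
    [1,0,0,0.08,0],
  ],
)

```text
time: 17.73
ee_pos: [0.5735, 0.2394, 0.0568]
eef_rot: [0.845, 0.534, 0.002, -0.011]
ft_force: [-15.2, -4.8, 25.9]
width: 0.0423
```

It's standing on the floor now. I'll ease off the pressure and then open.

Request:
carry_out(
  rows=[
    [1,0,0,-0.05,0],
    [1,0,0,-0.03,0],
    [1,0,0,0,0],
  ],
)

```text
time: 17.98
ee_pos: [0.5739, 0.2394, 0.0598]
eef_rot: [0.845, 0.534, 0.003, -0.011]
ft_force: [0.9, -0.1, -4.5]
width: 0.0418
```

Request:
carry_out(
  rows=[
    [1,0,0,0.04,0],
    [1,0,0,0.05,0],
    [1,0,0,0.05,0],
  ],
)

```text
time: 18.23
ee_pos: [0.5743, 0.2397, 0.0567]
eef_rot: [0.845, 0.534, 0.003, -0.012]
ft_force: [-14.4, -5.4, 30.8]
width: 0.0423
```

Request:
carry_out(
  rows=[
    [1,0,0,0,0],
    [1,0,0,0,0],
    [1,0,0,0,0],
  ],
)

```text
time: 18.48
ee_pos: [0.5744, 0.2398, 0.0572]
eef_rot: [0.845, 0.534, 0.003, -0.012]
ft_force: [-1.8, -1.1, 1.5]
width: 0.0414
```

The force is about zero with the pack supported, so I'll open.

Request:
carry_out(
  rows=[
    [-1,0,0,0,0],
    [-1,0,0,0,0],
    [-1,0,0,0,0],
    [-1,0,0,0,0],
    [-1,0,0,0,0],
    [-1,0,0,0,0],
    [-1,0,0,0,0],
  ],
)

```text
time: 19.07
ee_pos: [0.5753, 0.2404, 0.0571]
eef_rot: [0.845, 0.535, 0.004, -0.011]
ft_force: [-0.1, -0.6, 0.4]
width: 0.0803
```

```bash
python3 st.py .574 .24 .2; python3 - <<'E'
from h import *
im=camera('wrist');cv2.imwrite('pics/w9.png',im[80:420,60:580])
E
```

```text
19.0667 [0.5753 0.2404 0.0571] yaw 64.63423225658444 tilt xy [-0.0048  0.0238] vel 0.002294883808929206 F [-0.0724 -0.6172  0.3543] 0.08029841935920977
units to go [ 0.0614 -0.1029 -4.7634] tilt in tool frame [ 0.0195 -0.0145]
```

View pics/w9.png

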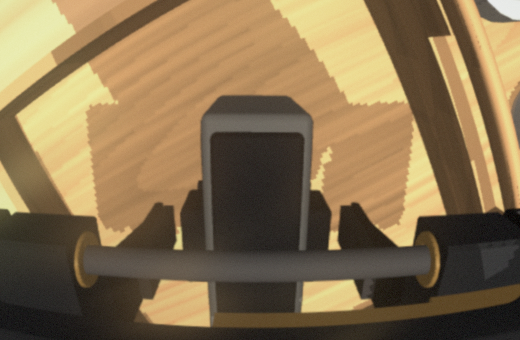

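The fingers are clear of both released buttons and the pack stands upright. Retreating straight up.

Request:
carry_out(
  rows=[
    [-1,0,0,0,0],
    [-1,0,0,-0.1,0],
    [-1,0,0,-0.2,0],
    [-1,0,0,-0.3,0],
    [-1,0,0,-0.4,0],
    [-1,0,0,-0.5,0],
    [-1,0,0,-0.6,0],
    [-1,0,0,-0.6,0],
    [-1,0,0,-0.6,0],
    [-1,0,0,-0.6,0],
    [-1,0,0,-0.5,0],
    [-1,0,0,-0.3,0],
    [-1,-0.5,-0.5,0,0],
    [-1,-0.6,-0.8,0,0],
    [-1,-0.6,-0.8,0,0],
    [-1,-0.6,-0.8,0,0],
    [-1,-0.4,-0.5,0,0],
    [-1,0,0,0,0],
    [-1,0,0,0,0],
  ],
)

```text
time: 20.7
ee_pos: [0.4463, 0.2042, 0.219]
eef_rot: [0.846, 0.533, 0.011, -0.011]
ft_force: [0.8, 0.5, 0.3]
width: 0.0869
```

```bash
python3 st.py .574 .24 .2; python3 - <<'E'
from h import *
np.set_printoptions(precision=4,suppress=True)
t=camera('top');s=camera('scene')
for q,z in [('long_pack',.006),('short_pack',.008),('long_dock',0)]:
    for c in ['top','scene']:print(q,c,[hit(c,d['xy'],z) for d in pinpoint(q,c)[:1]])
cv2.imwrite('pics/end.png',np.hstack([cv2.resize(t[130:290,40:480],(470,171)),cv2.resize(s[0:470,190:520],(329,470))[:171]]) if 0 else np.hstack([np.pad(cv2.resize(t[130:290,40:480],(460,167)),((0,303),(0,0),(0,0))),s[0:470,190:520]]))
E
```

```text
20.7 [0.4463 0.2042 0.219 ] yaw 64.46079185713448 tilt xy [0.0065 0.0303] vel 0.04988534938139256 F [0.7782 0.5408 0.2635] 0.08687857872423915
units to go [2.8928 3.332  0.6981] tilt in tool frame [ 0.0301 -0.0072]
long_pack top [array([0.5739, 0.2411, 0.006 ])]
long_pack scene [array([0.5663, 0.2441, 0.006 ])]
short_pack top [array([ 0.5839, -0.0621,  0.008 ])]
short_pack scene [array([ 0.5796, -0.0676,  0.008 ])]
long_dock top [array([ 0.5831, -0.356 ,  0.    ])]
long_dock scene [array([ 0.5691, -0.3511,  0.    ])]
```

View pics/end.png

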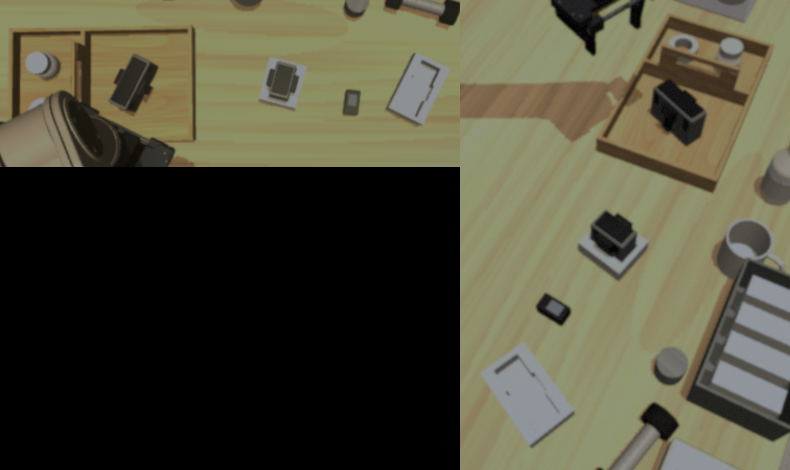

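The pack stands upright in the bay, at scene-crop pixel (678,110). The dock is empty and in place, the short pack hasn't been disturbed, and the gripper is clear. Handing in.

```bash
python3 -c "
from bench import *
print(close_job())"
```

```text
the job is handed in; nothing more can be done
None
```

The long pack is out of its dock and standing upright on the floor of the tray's empty bay, near its centre, and the job is handed in at about 21 s of the 43 s allowed. I squeezed both buttons at 25 N and lifted it straight out. The scale then read about -4.5 to -5.7 N, which matches the pack's weight, so the latch was free.

- **Final position:** the top and scene pictures put the pack at about (0.57, 0.24), clear of the walls. It stands turned about 25° to the tray's walls, as it was in the dock.
- **Left alone:** the short pack and its dock look undisturbed. The long dock measured 0.583 in x from the top camera and 0.569 from the scene camera. The two cameras already disagreed by 7 to 14 mm before the move, so a shift of a few millimetres can't be ruled out. No shift shows in the pictures.
- **Setting down:** it was not perfectly soft. The arm overshoots small steps, so the pack was pressed onto the floor twice, reading about 26 N and 31 N upward with about 15 N sideways. Between the two presses it may have lifted by about a millimetre. Before I opened the fingers the force was close to zero.
- **Tool tilt:** the tool leaned by up to about 1.7° during the work, and I could only partly correct that.

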